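Rack the painted board by thickness

TASK

Take the green painted board out of its stand and put it upright into the drying rack, in the one slot that fits its thickness: it must go in with only a little play, not flop about in a wider one. Push it fully down to the bottom of the groove, roughly centred along it, and let go.

Things in the scene. Friction and masses are not known exactly. Their poses are not given: they have to be found in the camera images.
- green_board: green rigid board, 140 long x 24 thick x 110 mm tall, 0.2 kg, on its long edge in a fixed wooden stand (rails to 30 mm above the table, 3 mm play each side); the part above is free to grip across its thickness from above. Origin: centre of bottom edge, 8 mm above the table; x along its length, y across its thickness, z up. A thicker blue board stands beside it in another stand: not wanted.
- slot_narrow: narrow slot of the drying rack: fixed wooden block 150 long x 88 wide x 60 mm high, one groove 14 mm wide (black floor) along its full length, open at top and both ends. Groove floor 10 mm above the underside; top 10 mm of the walls chamfered 45 deg (mouth 34 mm). Origin: centre of underside; x along the groove, y across, z up. Three such blocks in any order, 90 mm apart, on an 8 mm blue base.
- slot_medium: medium slot of the drying rack: fixed wooden block 150 long x 88 wide x 60 mm high, one groove 30 mm wide (black floor) along its full length, open at top and both ends. Groove floor 10 mm above the underside; top 10 mm of the walls chamfered 45 deg (mouth 50 mm). Origin: centre of underside; x along the groove, y across, z up. Three such blocks in any order, 90 mm apart, on an 8 mm blue base.
- slot_wide: wide slot of the drying rack: fixed wooden block 150 long x 88 wide x 60 mm high, one groove 54 mm wide (black floor) along its full length, open at top and both ends. Groove floor 10 mm above the underside; top 10 mm of the walls chamfered 45 deg (mouth 74 mm). Origin: centre of underside; x along the groove, y across, z up. Three such blocks in any order, 90 mm apart, on an 8 mm blue base.
Mind the look-alikes: they are no part of the job. Of the things like the green_board, leave any that is purple; of the rest the larger one is meant.

How it is judged (in metres and radians):
At the end, for the whole second after the job is handed in: The green board stands released and at rest in the medium (30 mm) slot, on the groove's floor (bottom edge within 7 mm of it), centred along the groove to 25 mm and across it to 12 mm, upright within 12 degrees and in line with the groove within 11 degrees (x of green_board in the frame of slot_medium between -0.025 and 0.025 m and y of green_board in the frame of slot_medium between -0.012 and 0.012 m and z of green_board in the frame of slot_medium between 0 and 0.017 m and angle between green_board's own z axis and vertical below 0.22 rad and angle between the x axis of green_board and the x axis of slot_medium, either way round below 0.2 rad and linear speed of green_board below 0.02 m/s and contact force between the fingers and green_board below 0.1 N); the robot touches nothing.
It also fails if it takes over 37 s, if anything falls off the work surface, if the arm or the gripper's body presses on something with over 40 N, if the wrist force passes 120 N, or if a joint passes its speed limit or range.

ROBOT

A 6-joint arm with a two-finger parallel gripper is mounted at the origin on the work surface. World frame = base frame: x ahead of the robot, y to its left, z up, the work surface at z = 0. Lengths are in m, angles in degrees, forces in N, time in s.
With the tool pointing down it reaches from about 0.4 to 0.825 m from the base axis. Payload 7 kg.
Tool frame: the origin (TCP) lies midway between the tips of the shut fingers; the grasp point (between the pads) lies 19 mm behind it; z points along the fingers, y is the line along which they close (so a half turn about z gives the same grasp; the last joint's range is limited). The gripper opens to 88 mm and grips with 3 to 60 N. Pads are 19 mm wide; open, the fingers measure 130 mm over their backs; the gripper's body (78 mm by 193 mm) begins 47 mm behind the grasp point.
Start: joints at [82.168, 20.546, 0.682, 0, -70.136, -16.507], TCP at [0.278, 0.615, 0.227] pointing down, gripper open.
Joint ranges: [-176.03, 176.03], [-82.01, 121.73], [-58.28, 71.71], [-173.87, 95.51], [-174.79, -0.11], [-173.66, 173.66]. Speed limits (degrees/s): [136.94, 136.94, 172.46, 180, 180, 180].

INTERFACE

Orientations are given as a 3x3 rotation matrix whose columns are the frame's x, y, z axes.
In Python, from rig import robot gives the robot as it stands. Calls block until the motion is done:
- robot.goto(position, orientation): joint-space move of the TCP to a pose.
- robot.servo_line(position, ori=None, speed=0.15): straight line of the TCP; ori=None keeps the orientation; speed is the mean speed in m/s.
- robot.movej(angles): joint-space move.
- robot.move_gripper(opening): opening from 0.0 (shut) to 1.0 (fully open); the grip force is fixed at half the most; returns when the fingers have stopped.
- robot.dwell(seconds).
- robot.ik(position, orientation): joint angles nearest the present ones, or None.
- robot.grab_frame(name): name is "scene" or "top" or "wrist"; returns (picture, depth): 400x640x3 uint8, red, green, blue; 400x640 float32, m along the optical axis (not along the pixel's ray), 0 where there is no reading.
- robot.camera_info(name): a dict with "vfov" (degrees; the focal length in pixels is half the picture's height over the tangent of half this angle, whatever the lens; pixels are square), "cx", "cy" (the principal point, pixels), "view" (4x4, takes a point from world to camera coordinates); the wrist camera has in their place "T_tool_cam" (4x4, takes a point from camera to tool coordinates, whose origin is the TCP and whose axes are the flange's). Camera axes: x right, y down, z forward; pixel columns grow to the right and rows downward; lengths in m; the calibration is good to about 2 mm. A picture is of the moment at which its call begins: read the wrist's pose just before it. camera_info takes no time and is no camera call.
A pose or a line that the arm cannot do raises robot.Unreachable and nothing moves.
- robot.job_done(): hands the job in; it is judged then, once.
Readings, each from a call of its own:
- robot.read_t(): time.
- robot.read_qpos(): joint angles.
- robot.read_qvel(): joint speeds.
- robot.read_effort(): joint torques, N m.
- robot.read_position(): TCP position.
- robot.read_tcp_rot(): TCP orientation.
- robot.read_force(): force on the tool from outside, world axes, zero at the start.
- robot.read_ft_torque(): the same for the moment, N m.
- robot.read_grip_width(): opening from 0.0 (shut) to 1.0 (fully open).
- robot.read_finger_force(): force on a finger pad.
Only numpy, scipy, OpenCV 4.12 (cv2) and the standard library are available. Lean on these libraries where they do the work, as an engineer would, in place of code of your own. Each camera call takes 0.05 s, during which the arm holds its last target. There are 200 camera calls.

## Working session

There is one attempt and no reset: what is moved stays moved. The work goes in short steps, each a Python script; the robot and the scene stay as the last script left them, time stands still between calls to the robot, and variables do not carry over. Pictures are saved under pics/ and viewed, at most 10 in all, crops included, and the job is handed in when it is done.

```bash
mkdir -p pics
cat > h.py <<'E'
from rig import robot
import numpy as np, cv2
def K(n):
    c=robot.camera_info(n); f=200/np.tan(np.radians(c["vfov"])/2); return c,f
def pts(n,d,T=None):
    c,f=K(n); v,u=np.mgrid[0:400,0:640]
    P=np.stack([(u-c["cx"])/f*d,(v-c["cy"])/f*d,d,np.ones_like(d)],-1)
    M=np.linalg.inv(np.array(c["view"])) if T is None else T@np.array(c["T_tool_cam"])
    W=(P@M.T)[...,:3]; W[d<=0]=np.nan; return W
def toolT():
    T=np.eye(4);T[:3,3]=robot.read_position();T[:3,:3]=np.array(robot.read_tcp_rot()).reshape(3,3);return T
E
python3 - <<'E'
from h import *
for n in("top","scene"):
    p,d=robot.grab_frame(n); cv2.imwrite(f"pics/{n}.png",p[...,::-1]); np.savez(f"{n}.npz",p=p,d=d)
    print(n,robot.camera_info(n),(d>0).mean())
print(robot.read_t(), robot.read_tcp_rot())
E
```

```text
top {'vfov': 51.18181944201851, 'cx': 323.25039766998077, 'cy': 192.58416633677365, 'view': array([[-0.01319716, -0.99973809, -0.01869749,  0.05111152],
       [-0.99290394,  0.0153125 , -0.1179292 ,  0.43374694],
       [ 0.11818462,  0.01700848, -0.99284596,  1.19423961],
       [ 0.        ,  0.        ,  0.        ,  1.        ]])} 0.9959609375
scene {'vfov': 54.19060576004804, 'cx': 318.3412961163515, 'cy': 199.63541117670977, 'view': array([[-0.74182854,  0.67046418,  0.01296875,  0.28460048],
       [ 0.41578796,  0.47504562, -0.77553338, -0.14767304],
       [-0.52612811, -0.56992055, -0.63117334,  1.16895225],
       [ 0.        ,  0.        ,  0.        ,  1.        ]])} 0.99587109375
0.1 [[ 9.11077093e-01 -4.12235721e-01 -4.90692706e-04]
 [-4.12235990e-01 -9.11076001e-01 -1.41723216e-03]
 [ 1.37175372e-04  1.49348895e-03 -9.99998875e-01]]
```

View pics/top.png

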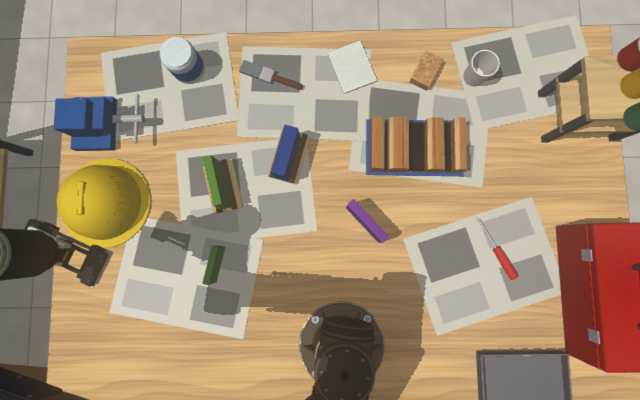

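View pics/scene.png

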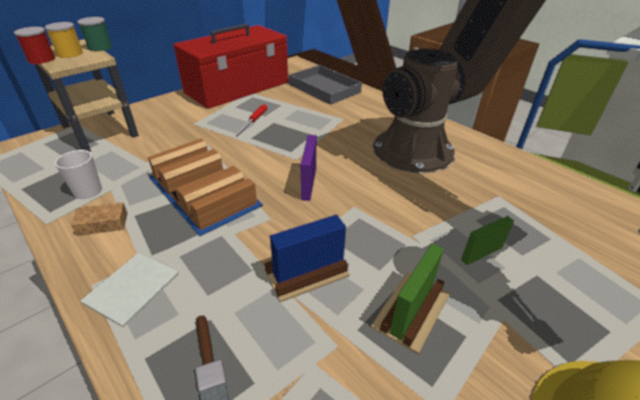

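The top view shows these candidates:
- Green board in the stand at (212,183)
- Smaller loose green board at (213,264)
- Purple board at (367,221)
- Blue board at (288,153)

The one meant is at (212,183): it is green, it is the larger, and it sits in a stand. The rack is at (417,147). I'll confirm with a crop while measuring.

Run:
```python
from h import *
Z=np.load("top.npz");p,d=Z["p"],Z["d"];W=pts("top",d)
S=np.load("scene.npz")
a=cv2.resize(p[120:300,140:340,::-1],None,fx=2,fy=2,interpolation=2)
b=cv2.resize(p[105:185,355:480,::-1],None,fx=3.2,fy=3.2,interpolation=2)
c=np.zeros((a.shape[0]+b.shape[0],400,3),np.uint8);c[:a.shape[0]]=a;c[a.shape[0]:,:b.shape[1]]=b[:,:400];c=c[:600]
cv2.imwrite("pics/crop.png",c)
def boards(n,p,W):
    h=cv2.cvtColor(p,cv2.COLOR_RGB2HSV); m=cv2.inRange(h,(35,80,20),(85,255,255))
    k,L,s,ce=cv2.connectedComponentsWithStats(m)
    for i in range(1,k):
        if s[i,4]<60: continue
        q=W[L==i];q=q[np.isfinite(q[:,0])]
        if len(q)==0 : continue
        zt=np.percentile(q[:,2],97); t=q[q[:,2]>zt-0.006]
        r=cv2.minAreaRect((t[:,:2]*1000).astype(np.float32))
        print(n,ce[i].round(),s[i,4],"ztop",zt.round(4),"rect mm",np.round(r[0],1),np.round(r[1],1),round(r[2],1))
boards("top",p,W);boards("scene",S["p"],pts("scene",S["d"]))
# rack base blue
h=cv2.cvtColor(p,cv2.COLOR_RGB2HSV)
R=np.zeros((400,640),bool);R[105:185,355:480]=1
t=W[R&(W[...,2]>.058)&(W[...,2]<.08)]
r=cv2.minAreaRect((t[:,:2]*1000).astype(np.float32));print("racktop",r,np.percentile(t[:,2],[50,95]))
# height profile along y in the middle row band
for row in(135,147,158):
    w=W[row,362:472];print(row,w[0,0].round(3),[(int(y*1000),int(z*1000)) for x,y,z in w])
```

```text
top [214. 182.] 586 ztop 0.1204 rect mm [463.4 346.3] [138.3  24.6] 13.2
top [212. 262.] 303 ztop 0.0865 rect mm [234.  356.4] [ 17.6 102.6] 76.3
scene [96. 37.] 567 ztop 0.3079 rect mm [ 585.2 -699.2] [25.2 58.2] 80.3
scene [579.  94.] 3081 ztop 0.1367 rect mm [-803.7  175.2] [ 18.2 190.9] 29.5
scene [596. 174.] 553 ztop -0.2715 rect mm [-314.6  496.2] [1155.  318.] 18.5
scene [486. 240.] 1285 ztop 0.087 rect mm [236.4 356.6] [ 19.3 105.7] 77.4
scene [415. 291.] 2063 ztop 0.1213 rect mm [464.1 345.7] [142.5  23.8] 13.3
racktop ((569.98583984375, -230.40989685058594), (268.1091003417969, 151.21080017089844), 88.27059936523438) [0.06604715 0.07038394]
135 0.612 [(-74, -2), (-77, 0), (-80, -1), (-83, -3), (-85, 6), (-88, 12), (-91, 6), (-94, 9), (-97, 15), (-97, 44), (-97, 69), (-100, 63), (-103, 66), (-105, 71), (-109, 65), (-111, 69), (-114, 65), (-117, 70), (-120, 66), (-123, 68), (-126, 62), (-130, 57), (-133, 53), (-141, 17), (-143, 21), (-147, 18), (-147, 38), (-148, 51), (-150, 59), (-152, 64), (-155, 62), (-157, 68), (-160, 66), (-164, 62), (-165, 68), (-169, 66), (-171, 69), (
[... 1600 characters left out ...]
, 15), (-255, 17), (-257, 24), (-257, 36), (-256, 52), (-256, 62), (-260, 58), (-262, 64), (-265, 61), (-267, 66), (-269, 70), (-271, 70), (-274, 70), (-277, 68), (-280, 68), (-283, 68), (-285, 70), (-288, 69), (-291, 70), (-294, 69), (-300, 59), (-302, 60), (-316, 20), (-320, 19), (-323, 16), (-326, 17), (-329, 18), (-333, 13), (-334, 20), (-335, 28), (-335, 38), (-334, 51), (-334, 60), (-336, 62), (-340, 59), (-341, 64), (-343, 67), (-346, 66), (-348, 68), (-351, 67), (-354, 68), (-357, 68), (-360, 67), (-363, 65), (-389, -4), (-392, -1), (-394, 0), (-397, 0), (-400, 0)]Traceback (most recent call last):
  File "<stdin>", line 26, in <module>
ValueError: cannot convert float NaN to integer
```

View pics/crop.png

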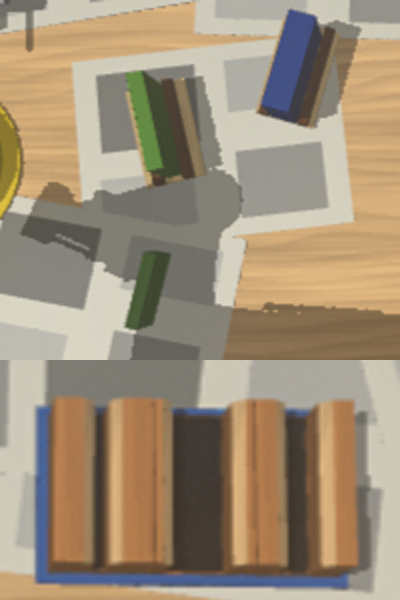

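The crop confirms the bright green board in its stand, with the smaller one loose below it. From left to right the grooves are narrow, wide and medium, so the target is the right-most one at about (0.567, -0.320), yaw about -1.7°. Both views put the board at (0.464, 0.346), yaw 13.2°. I'll move above it, cross-check the rack in the scene view, and take a wrist look.

```bash
cat >> h.py <<'E'
def R(yaw,flip=0):
    a=np.radians(yaw+180*flip); x=np.array([np.cos(a),np.sin(a),0]); z=np.array([0,0,-1.]); return np.stack([x,np.cross(z,x),z],1)
E
python3 - <<'E'
from h import *
S=np.load("scene.npz");W=pts("scene",S["d"])
t=W[(abs(W[...,2]-.068)<.006)&(abs(W[...,0]-.57)<.1)&(abs(W[...,1]+.23)<.16)]
r=cv2.minAreaRect((t[:,:2]*1000).astype(np.float32));print("rack scene",np.round(r[0]),np.round(r[1]),r[2])
for f in(0,1):
    print(f,[None if q is None else np.round(q,0) for q in (robot.ik([.464,.346,.2],R(13.2,f)),robot.ik([.567,-.320,.24],R(-1.7,f)),robot.ik([.567,-.320,.08],R(-1.7,f)))])
robot.goto([.464,.346,.2],R(13.2,0))
T=toolT();p,d=robot.grab_frame("wrist");cv2.imwrite("pics/w1.png",p[...,::-1])
W=pts("wrist",d,T);h=cv2.cvtColor(p,cv2.COLOR_RGB2HSV);m=cv2.inRange(h,(35,80,20),(85,255,255))>0
q=W[m&(W[...,2]>.11)&(W[...,2]<.13)&(W[...,0]>.35)]
print(len(q)); r=cv2.minAreaRect((q[:,:2]*1000).astype(np.float32));print(r,np.median(q[:,2]),robot.read_t(),robot.read_position())
E
```

```text
rack scene [ 571. -231.] [274. 152.] 88.64021301269531
0 [array([ 56.,  13., -14.,   0., -63.,  47.]), array([-12.,  18.,  -1.,   0., -71., 101.]), array([-12.,  25., -13.,   0., -52., 101.])]
1 [array([  56.,   13.,  -14.,    0.,  -63., -133.]), array([-12.,  18.,  -1.,   0., -71., -79.]), array([-12.,  25., -13.,   0., -52., -79.])]
4880
((469.09368896484375, 347.80963134765625), (130.13539123535156, 23.86141014099121), 13.344303131103516) 0.11871075316847576 1.3917 [0.46383183 0.34687687 0.20006798]
```

View pics/w1.png

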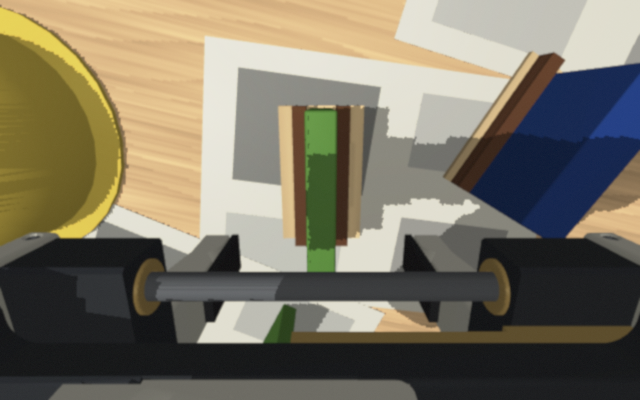

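The wrist view shows the board centred between the fingers, at column 320 against fingers at 240 and 405. Its position agrees within 1 mm and its yaw is 13.3°. The rack also agrees in both views, so I'll grasp, lift and check.

Run:
```python
from h import *
Z=np.load("top.npz");W=pts("top",Z["d"]);w=W[120:185,265:315,2];print("blue ztop",np.nanpercentile(w,90))
r=R(13.3)
robot.servo_line([.464,.3465,.076],r,speed=.12);print(robot.read_force())
robot.move_gripper(0.0);print("grip",robot.read_grip_width()*88,robot.read_finger_force(),robot.read_force())
robot.servo_line([.464,.3465,.24],r,speed=.12);print("lift",robot.read_grip_width()*88,robot.read_finger_force(),robot.read_force())
robot.goto([.568,-.3207,.24],R(-1.6))
T=toolT();p,d=robot.grab_frame("wrist");cv2.imwrite("pics/w2.png",p[...,::-1]);np.savez("w2.npz",p=p,d=d,T=T)
print(robot.read_t(),robot.read_position(),robot.read_grip_width()*88)
```

```text
blue ztop 0.11711593676515349
[-0.09077688  0.12955329  0.14072579]
grip 24.218548032996118 29.993644058704376 [0.26785797 0.43495922 0.21491466]
lift 23.749114765390864 29.992962777614594 [-0.58711779 -0.82810829 -3.26489162]
7.5583 [ 0.56849304 -0.31981571  0.24004634] 23.852221575152225
```

View pics/w2.png

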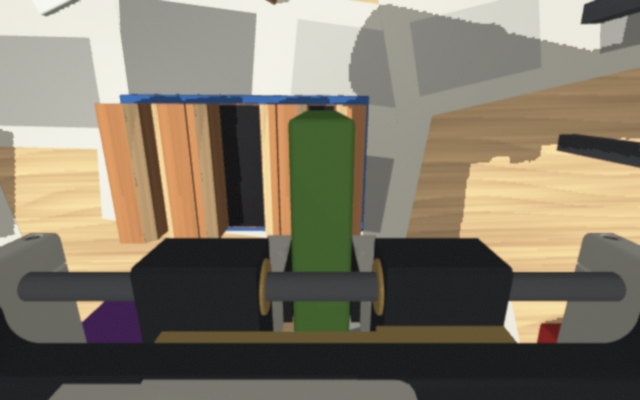

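The board is held straight, over the right-most groove, whose black floor peeks out at about (320,108). I'll refine the rack position from this view and insert under force watch.

Run:
```python
from h import *
Z=np.load("w2.npz");W=pts("wrist",Z["d"],Z["T"]);h=cv2.cvtColor(Z["p"],cv2.COLOR_RGB2HSV)
g=(cv2.inRange(h,(35,60,15),(90,255,255))>0)
t=W[(abs(W[...,2]-.068)<.006)&(abs(W[...,0]-.57)<.1)&(abs(W[...,1]+.23)<.16)&~g]
a=np.radians(-1.6);ex=np.array([np.cos(a),np.sin(a)]);ey=np.array([-ex[1],ex[0]])
q=(t[:,:2]-[.568,-.3207]);v=q@ey*1000;hist,e=np.histogram(v,np.arange(-60,240,4));print(list(zip(e[:-1].astype(int),hist)))
print("x far edge",np.percentile(q@ex,99.5)*1000)
gq=W[g&(W[...,2]>.2)];gq=gq[:,:2]-[.568,-.3207];print("board top: x max",np.percentile(gq@ex,99)*1000,"y",np.percentile(gq@ey,[2,98])*1000,cv2.minAreaRect((gq*1000).astype(np.float32)))
```

```text
[(np.int64(-60), np.int64(0)), (np.int64(-56), np.int64(0)), (np.int64(-52), np.int64(0)), (np.int64(-48), np.int64(0)), (np.int64(-44), np.int64(464)), (np.int64(-40), np.int64(502)), (np.int64(-36), np.int64(342)), (np.int64(-32), np.int64(60)), (np.int64(-28), np.int64(50)), (np.int64(-24), np.int64(40)), (np.int64(-20), np.int64(18)), (np.int64(-16), np.int64(0)), (np.int64(-12), np.int64(0)), (np.int64(-8), np.int64(0)), (np.int64(-4), np.int64(0)), (np.int64(0), np.int64(0)), (np.int64(4), np.int64(0)), (np.int64(8), np.int64(0)), (np.int64(12), np.int64(0)), (np.int64(16), np.int64(15)), (np.int64(20), np.int64(39)), (np.int64(24), np.int64(48)), (np.int64(28), np.int64(57)), (np.int64(32), np.int64(330)), (np.int64(36), np.int64(499)), (np.int64(40), np.int64(494)), (np.int64(44), np.int64(368)), (np.int64(48), np.int64(491)), (np.int64(52), np.int64(446)), (np.int64(56), np.int64(376)), (np.int64(60), np.int64(23)), (np.int64(64), np.int64(0)), (np.int64(68), np.int64(0)), (np.int64(72), np.int64(0)), (np.int64(76), np.int64(0)), (np.int64(80), np.int64(0)), (np.int64(84), n
[... 664 characters left out ...]
), (np.int64(172), np.int64(0)), (np.int64(176), np.int64(0)), (np.int64(180), np.int64(0)), (np.int64(184), np.int64(0)), (np.int64(188), np.int64(296)), (np.int64(192), np.int64(830)), (np.int64(196), np.int64(632)), (np.int64(200), np.int64(518)), (np.int64(204), np.int64(542)), (np.int64(208), np.int64(531)), (np.int64(212), np.int64(534)), (np.int64(216), np.int64(533)), (np.int64(220), np.int64(514)), (np.int64(224), np.int64(54)), (np.int64(228), np.int64(0)), (np.int64(232), np.int64(0))]
x far edge 74.13876072305267
board top: x max 70.95313712805344 y [-10.91708202  11.48163554] ((26.217811584472656, -0.02427196502685547), (29.756784439086914, 89.62664794921875), 88.62055969238281)
```

Everything agrees to within 1 mm, so I'll insert.

Run:
```python
from h import *
r=R(-1.6);P=np.array([.568,-.3207,.24])
robot.servo_line([*P[:2],.15],r,speed=.12);f0=np.array(robot.read_force());print(f0)
for z in(.13,.12,.11,.10,.095,.090,.0875,.0865,.0855):
    robot.servo_line([*P[:2],z],r,speed=.06);f=np.array(robot.read_force())-f0;print(z,f.round(1),robot.read_position().round(4) if hasattr(robot.read_position(),'round') else robot.read_position())
    if np.linalg.norm(f)>25: break
print(robot.read_t())
```

```text
[-0.24156504  0.99843587 -1.51630265]
0.13 [-0.6 -1.   0.9] [ 0.5678 -0.3207  0.1295]
0.12 [-0.1 -1.3 -0.5] [ 0.5676 -0.3206  0.1194]
0.11 [ 0.6 -1.1  0.5] [ 0.5676 -0.3206  0.1094]
0.1 [ 0.4 -1.3 -0.5] [ 0.5676 -0.3206  0.0993]
0.095 [-0.5 -0.9 -0.5] [ 0.5677 -0.3206  0.0946]
0.09 [ 0.3 -1.8 -0.6] [ 0.5677 -0.3206  0.0896]
0.0875 [-0.1 -1.6 -0.7] [ 0.5679 -0.3207  0.0874]
0.0865 [ 0.5 -2.1 -1.2] [ 0.568  -0.3207  0.0865]
0.0855 [ 0.3 -0.2  2.4] [ 0.5683 -0.3208  0.086 ]
11.1417
```

Contact with the floor at z≈0.086, as expected. I'll release, retreat and check.

Run:
```python
from h import *
r=R(-1.6)
robot.move_gripper(0.7);robot.dwell(.2)
robot.servo_line([.568,-.3207,.26],r,speed=.12)
robot.goto([.47,.0,.3],r)
p,d=robot.grab_frame("top");W=pts("top",d);h=cv2.cvtColor(p,cv2.COLOR_RGB2HSV);m=cv2.inRange(h,(35,80,20),(85,255,255))>0
m&=(abs(W[...,0]-.568)<.12)&(abs(W[...,1]+.32)<.08);q=W[m]
print(np.percentile(q[:,2],90));t=q[q[:,2]>.118];print(cv2.minAreaRect((t[:,:2]*1000).astype(np.float32)),robot.read_t(),robot.read_force())
s,_=robot.grab_frame("scene");cv2.imwrite("pics/end.png",np.vstack([cv2.resize(s[100:260,100:340,::-1],(480,320)),cv2.resize(p[90:190,340:490,::-1],(480,280))[:280]]))
```

```text
0.12929295371444258
((567.7411499023438, -319.8360290527344), (24.16938018798828, 137.52493286132812), 88.64579010009766) 15.1 [ 0.27080343 -0.33499314 -0.63192745]
```

View pics/end.png

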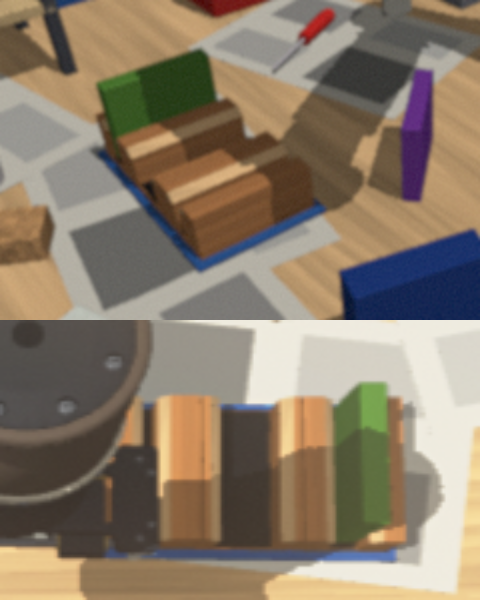

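The board stands upright in the medium groove. Its top is at z = 0.129 and its centre at (0.568, -0.320), so it is seated and released.

```bash
python3 -c "
from rig import robot
print(robot.job_done(), robot.read_t())"
```

```text
the job is handed in; nothing more can be done
the job is handed in; nothing more can be done
```

The green board is standing released and upright at the bottom of the medium (30 mm) slot, centred to about 1 mm by the last camera check, and I handed the job in at about 15 s; no verdict came back.

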